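# Set the needle of the tint dosing block

## Robot

A 7-joint arm with a two-finger parallel gripper is mounted at the origin on the work surface. World frame = base frame: x ahead of the robot, y to its left, z up, the work surface at z = 0. Lengths are in m, angles in rad, forces in N, time in s.
With the tool pointing down it reaches from about 0.4 to 0.9 m from the base axis. Payload 5.6 kg.
Tool frame: the origin (TCP) lies at the very end of the fingers, on their centre line; the grasp point (between the pads) lies 19 mm behind it; z points along the fingers, y is the line along which they close (so a half turn about z gives the same grasp; the last joint's range is limited). The gripper opens to 92 mm and grips with 3 to 60 N. Pads are 20 mm wide; open, the fingers measure 128 mm over their backs; the gripper's body (75 mm by 189 mm) begins 69 mm behind the grasp point.
Start: joints at [1.278, 0.468, -0.012, 1.603, 0.006, 1.071, -0.056], TCP at [0.161, -0.63, 0.215] pointing down, gripper open.
Joint ranges: [-2.53, 2.53], [-0.31, 2.02], [-1.57, 1.55], [0.28, 2.44], [-1.29, 4.43], [0.15, 1.84], [-2.92, 2.92]. Speed limits (rad/s): [2.57, 2.57, 3.14, 3.14, 3.14, 3.14, 3.14].

## Interface

Orientations are given as a 3x3 rotation matrix whose columns are the frame's x, y, z axes.
In Python, from bench import * gives the robot as it stands.
- The arm moves only by the tool jog_arm, never from a script. Its argument "plan" is a list of rows, each a list of 4 numbers: the shift along the tool's x, y, z in units of 25 cm (1.0 is 25 cm), then the turn about the tool's z in units of 90 degrees (1.0 is 90 degrees). A call has 1 to 20 rows; each row is the pose to reach, as a shift and turn from the pose commanded when the call began, along the tool's axes at that moment; what a row does not reach only later rows make up. A row lasts 1/8 s, in which the tool goes at most 62.5 mm and 10.7 degrees, less where a joint would pass 70% of its speed; a pose out of reach is approached as far as the arm can. A call with a number of a shift or a turn outside -1 to 1 is refused whole. A call with a gripper value outside its range is refused whole. "jaw" is the opening, from -1 (shut) to 1 (fully open), set as the call begins (left out, the last holds). The fingers move at their own pace and stop on an object; the grip force is fixed at half the most. Time passes only in rows, so rows that repeat a pose let the fingers close. It gives the time, the measured TCP pose, the force, the opening and the grip force at its end, in the units of the state.
- get_obs(): the state, without advancing time (a new reading comes with each control period).
- capture(name): name is "scene" or "top" or "wrist"; returns the picture (480x640x3 uint8, red, green, blue); there is no depth.
- camera_params(name): a dict with "camera_matrix" (3x3 intrinsics, pixels), "extrinsics" (4x4, takes a point from camera to world coordinates). Camera axes: x right, y down, z forward; pixel columns grow to the right and rows downward; lengths in m; the calibration is good to about 2 mm. A picture is of the moment at which its call begins: read the wrist's pose just before it. camera_params takes no time and is no camera call; for the wrist camera it gives the pose at the moment of the call.
- job_done(): hands the job in; it is judged then, once.
Trained networks look in the newest picture that a camera, given by its name, has taken for a name from the list of things; names that differ only in an ending like _2 or _b are one class to them, and where a whole thing is asked for, a point or a joint stands for the part that bears it (a point fixed in the world has none). Each returns a list of dicts, best first, with "confidence" (0 to 1); they miss things now and then, are a little off and sometimes report something else, mostly with a low value. They report only what shows in the picture. A call takes as long as a camera call. They do not tell look-alikes from the thing itself.
- find_in(camera, target): "box" ([left, top, right, bottom] in pixels, round what is visible of it).
- silhouettes(camera, target): "mask" (480x640 bool, what is visible of it) and "box" ([left, top, right, bottom] in pixels, round what is visible of it).
The state is a dict: "time": time; "qpos": joint angles; "dq": joint speeds; "joint_torque": joint torques, N m; "eef_pos": TCP position; "eef_rot": TCP orientation; "force": force on the tool from outside, world axes, zero at the start; "ft_torque": the same for the moment, N m; "grip_width": finger opening in m; "grasp_force": force on a finger pad.
Only numpy, scipy, OpenCV 4.12 (cv2) and the standard library are available. Lean on these libraries where they do the work, as an engineer would, in place of code of your own. Each camera call takes 0.05 s, during which the arm holds its last target. There are 200 camera calls.

## Task

Set up the dosing block: fit the one loose stop sleeve that fits its pin closely (not the one too narrow nor the sloppy wide one) over the pin, pushed right down, and let go of it. Then turn the winged thumbscrew clockwise until it seats, back it off a quarter turn, and finish still gripping the thumbscrew's wings there, not letting go. Leave everything else on the bench where it is.

Things in the scene. Friction and masses are not known exactly. Their poses are not given: they have to be found in the camera images.
- dosing_block: fixed aluminium block, 70 (x) x 190 (y) x 45 mm high, on a dark foot plate 90 x 210 x 10 mm. Origin: centre of its underside on the bench; z up. On its flat top, 45 mm up, stand a round pin (55 mm from the middle towards its -y end) and the thumbscrew (55 mm from the middle towards its +y end). A brass spout sticks out low on its -x face to 77 mm from the middle, a brass union low on its +x face
- pin_foot (a point): foot of the stop pin, on its axis, at the block's top face (45 mm above the bench). The pin is steel, 20 mm in diameter, and rises 30 mm above this point, its top 5 mm tapered to 12 mm
- wings: steel wings of the thumbscrew: an upright bar 46 mm long (own x), 12 mm thick (own y), 32 mm high. Origin on the screw's vertical axis at the wings' lower edge, 59 mm above the bench; its top is at 91 mm. Under it a round flange 42 mm wide, 8 mm thick, on a fixed gland 60 mm wide. A white ridge on top marks the -x end of the wings. The screw does not rise or sink as it turns
- screw (a joint): turn of the thumbscrew, rad, growing clockwise seen from above. 3.14 = seated (hard stop; the wings' white ridge then points to the block's +x side); 0 = the stop at fully open, half a turn back (ridge at the white index mark on the gland, block's -x side). The wings' yaw is the block's yaw minus this value. Stiff (0.08 N m): stays where it is left
- sleeve_narrow: loose aluminium sleeve (tube standing upright), 28 mm outside, 17 mm bore, 45 mm high; too narrow for the pin. Origin: centre of its underside, z along its axis
- sleeve_middle: loose aluminium sleeve standing upright, 34 mm outside, 23 mm bore, 45 mm high, about 60 g: the one that fits the pin. Origin: centre of its underside, z along its axis
- sleeve_wide: loose aluminium sleeve standing upright, 40 mm outside, 29 mm bore, 45 mm high; sloppy on the pin. Origin: centre of its underside, z along its axis
- tint_bottle: bystander: small clear bottle, 44 mm wide, 110 mm tall. Origin: centre of its underside
- paint_tin: bystander: round tin, 86 mm wide, 100 mm tall. Origin: centre of its underside
- screwdriver: bystander: screwdriver lying on the bench, 190 mm long along its x
- spatula: bystander: mixing spatula lying on the bench, 280 mm long along its x
- tape_roll: bystander: roll of masking tape lying flat, 90 mm wide, 25 mm high. Origin: centre of its underside
- test_cup: bystander: small white cup, 64 mm wide at the rim, 60 mm high. Origin: centre of its underside
- tin_lid: bystander: flat steel tin lid, 100 mm wide, 10 mm high. Origin: centre of its underside
Mind the look-alikes: they are no part of the job. Leave any black or green look-alike of the sleeve_middle alone.

How it is judged:
On the way, in this order (a step that is already met when the one before it is completed fails the run):
1. the fitting sleeve is right down on the pin, upright and let go (distance between sleeve_middle and pin_foot below 0.005 m and angle between sleeve_middle's own z axis and vertical below 0.08 rad and contact force between the fingers and sleeve_middle below 0.2 N), for 0.2 s.
2. the thumbscrew is turned clockwise until it seats (value of joint screw above 3.06 rad), for 0.1 s.
3. the thumbscrew is backed off a quarter turn and held by its wings (value of joint screw between 1.29 and 1.85 rad and contact force between the fingers and wings above 2 N), for 0.3 s.
At the end, for the whole second after the job is handed in: The middle sleeve is on the pin, its underside within 5 mm of the foot, upright within 0.08 rad, untouched; the screw, after being seated (above 3.06), stands still a quarter turn back (1.29 to 1.85 rad), and the fingers grip its wings with over 2 N (all of step 1 and all of step 3 and velocity of joint screw between -0.1 and 0.1 rad/s and contact force between the arm and sleeve_middle below 0.2 N); the arm keeps its last pose, push and grip.
It fails at once if a spare sleeve is moved more than 30 mm (distance of any of sleeve_narrow, sleeve_wide from where it was at the start of the episode above 0.03 m).
It fails at once if another thing on the bench is moved more than 30 mm (distance of any of tint_bottle, paint_tin, screwdriver, spatula, tape_roll, test_cup, tin_lid from where it was at the start of the episode above 0.03 m).
It also fails if it takes over 72 s, if anything falls off the work surface, if the arm or the gripper's body presses on something with over 40 N, if the wrist force passes 120 N, or if a joint passes its speed limit or range.

## Working session

There is one attempt and no reset: what is moved stays moved. The work goes in short steps, Python scripts to look and compute and a tool call to move; the robot and the scene stay as the last step left them, time stands still between calls to the robot, and variables do not carry over. Pictures are saved under pics/ and viewed, at most 10 in all, crops included, and the job is handed in when it is done.

Besides the shell and the picture viewer there is one more tool, called after ">>>" by a JSON object that holds its "method" and its "body", one argument or row to a line. jog_arm: Moves the arm, as the interface text tells. Its arguments: {"type":"object","properties":{"plan":{"type":"array","items":{"type":"array","items":{"type":"number","minimum":-1,"maximum":1}}},"jaw":{"type":"number"}},"required":["plan"]}

```bash
mkdir -p pics; ls
python3 - <<'E'
from bench import *
import cv2,numpy as np
o=get_obs();print(o['time'],o['eef_pos'],np.round(o['eef_rot'],3).tolist(),o['grip_width'])
for c in("scene","top"):
    im=capture(c);cv2.imwrite(f"pics/{c}0.png",im[:,:,::-1])
    p=camera_params(c);print(c,np.round(p['camera_matrix'],1).tolist(),np.round(p['extrinsics'],3).tolist())
    for t in("sleeve_middle","sleeve_narrow","sleeve_wide","dosing_block","wings"):
        print(t,[(np.round(d['box']).astype(int).tolist(),round(d['confidence'],2)) for d in find_in(c,t)][:5])
E
```

```text
pics
0.0 [ 0.16047451 -0.62927455  0.21364131] [[0.969, 0.247, -0.001], [0.247, -0.969, 0.002], [-0.0, -0.002, -1.0]] 0.09206908471654918
scene [[612.0, 0.0, 315.8], [0.0, 612.0, 240.9], [0.0, 0.0, 1.0]] [[0.859, 0.396, -0.324, 1.023], [0.512, -0.675, 0.531, -0.76], [-0.009, -0.623, -0.783, 1.168], [0.0, 0.0, 0.0, 1.0]]
sleeve_middle [([282, 336, 300, 358], 0.77), ([303, 262, 316, 287], 0.74), ([267, 283, 280, 309], 0.65), ([292, 296, 307, 321], 0.63)]
sleeve_narrow [([216, 332, 234, 349], 0.78)]
sleeve_wide [([233, 264, 252, 287], 0.91)]
dosing_block [([325, 178, 386, 266], 0.6)]
wings [([352, 178, 368, 206], 0.59)]
top [[443.0, 0.0, 318.3], [0.0, 443.0, 234.0], [0.0, 0.0, 1.0]] [[-0.007, -0.993, 0.116, 0.451], [-1.0, 0.007, -0.0, -0.001], [-0.001, -0.116, -0.993, 1.231], [0.0, 0.0, 0.0, 1.0]]
sleeve_middle [([371, 245, 391, 258], 0.62), ([341, 228, 352, 245], 0.62), ([402, 208, 416, 220], 0.56), ([371, 220, 389, 232], 0.43)]
sleeve_narrow [([240, 202, 319, 263], 0.61), ([428, 254, 441, 263], 0.42)]
sleeve_wide [([368, 274, 383, 289], 0.45)]
dosing_block [([236, 208, 316, 258], 0.7), ([302, 303, 329, 332], 0.5)]
wings [([246, 230, 262, 241], 0.79)]
```

Run:
```python
import cv2,numpy as np
a=cv2.imread("pics/scene0.png")[160:370,190:400];b=cv2.imread("pics/top0.png")[190:340,225:455]
a=cv2.resize(a,(600,600),interpolation=cv2.INTER_CUBIC)
cv2.imwrite("pics/a.png",a)
cv2.imwrite("pics/b.png",cv2.resize(b,(800,522),interpolation=cv2.INTER_CUBIC))
```

```text
(no output)
```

View pics/a.png

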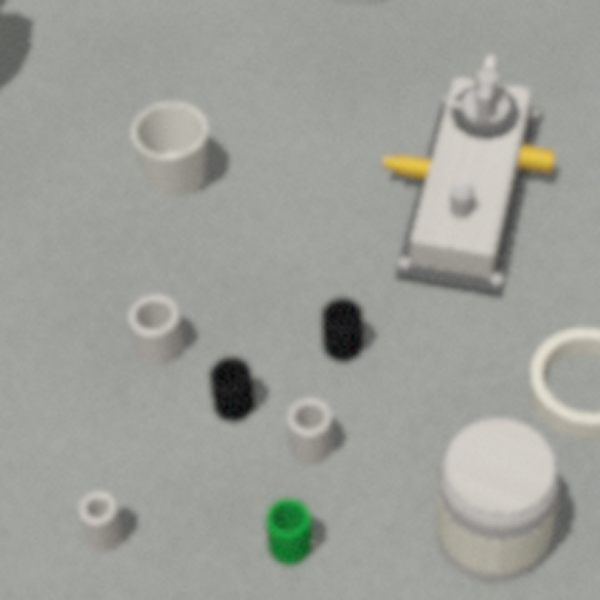

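View pics/b.png

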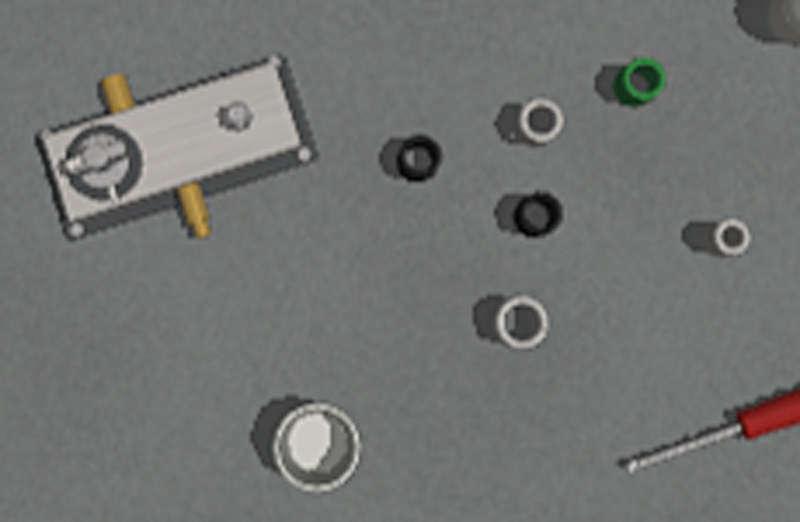

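View pics/top0.png

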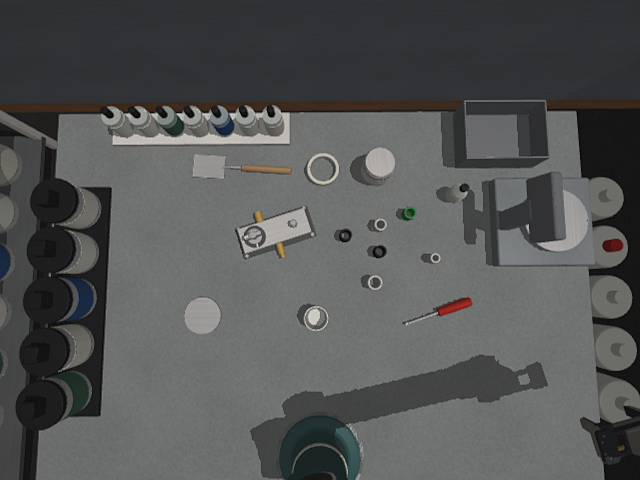

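Aluminium sleeves in the top picture are at (434,258) narrow, (380,225) middle and (374,283) wide. The black ones at (345,236) and (379,252) and the green one at (409,213) are look-alikes. The rims are about 34, 44 and 52 crop px, which matches 28:34:40 mm, so (380,225) should be the fitting one. The pin is at about (293,224) and the screw at about (253,236).

```bash
cat > h.py <<'E'
from bench import *
import cv2,numpy as np
def ray(c,u,v,z,p=None):
    p=p or camera_params(c);K=np.array(p['camera_matrix']);E=np.array(p['extrinsics'])
    d=E[:3,:3]@np.linalg.solve(K,[u,v,1.]);o=E[:3,3];return o+d*(z-o[2])/d[2]
def togo(pt,o=None):
    o=o or get_obs();return np.asarray(o['eef_rot']).T@(np.asarray(pt)-o['eef_pos'])/.25
E
python3 - <<'E'
from h import *
g=cv2.imread("pics/top0.png",0)
def bright(u,v,r=12,t=150):
    w=g[v-r:v+r+1,u-r:u+r+1];m=(w>t).astype(np.uint8)
    n,l,s,c=cv2.connectedComponentsWithStats(m)
    i=1+np.argmax(s[1:,4]);(x,y),q=cv2.minEnclosingCircle(np.argwhere(l==i)[:,::-1].astype(np.float32))
    return x+u-r,y+v-r,q
for n,u,v in(("narrow",434,258),("mid",380,225),("wide",374,283)):
    x,y,q=bright(u,v);print(n,x,y,"dia mm",2*q/443*1190,ray("top",x,y,.045)[:2])
p=ray("top",292.6,223,.075);s=ray("top",253.5,236,.059);print("pin",p,"screw",s,np.linalg.norm(p[:2]-s[:2]))
d=s-p;print("block yaw",np.arctan2(d[1],d[0])-np.pi/2, "start togo mid", togo(list(ray("top",380,225,.045)[:2])+[.215]))
c=camera_params("wrist");o=get_obs();print("cam in tool",np.round(o['eef_rot'].T@(c['extrinsics'][:3,3]-o['eef_pos']),3),np.round(o['eef_rot'].T@c['extrinsics'][:3,:3],2).tolist(),c['camera_matrix'][0][0])
E
```

```text
narrow 435.2272729873657 257.54545497894287 dia mm 25.757848726707444 [ 0.52397445 -0.31400944]
mid 380.31818199157715 223.8636360168457 dia mm 31.13040400950688 [ 0.61601276 -0.16906029]
wide 374.93511486053467 282.17175579071045 dia mm 38.53208815271106 [ 0.45948616 -0.15115359]
pin [0.6156887  0.06622422 0.075     ] screw [0.58372274 0.17125256 0.059     ] 0.10978512326593243
block yaw 0.29544797735699957 start togo mid [ 2.20944983e+00 -1.34234385e+00 -1.76472733e-03]
cam in tool [ 0.08 -0.   -0.17] [[-0.0, -0.96, -0.28], [1.0, -0.0, -0.0], [0.0, -0.28, 0.96]] 410.7827777379036
```

>>> {"method": "jog_arm", "body": {
  "plan": [
    [0.2,-0.12,0,-0.1],
    [0.4,-0.24,0,-0.2],
    [0.6,-0.37,0,-0.3],
    [0.8,-0.49,0,-0.4],
    [1,-0.61,0,-0.5],
    [1,-0.61,0,-0.6],
    [1,-0.61,0,-0.67],
    [1,-0.61,0,-0.67]
  ],
  "jaw": 0.4
}}

```text
time: 1.6
eef_pos: [0.3652, -0.4203, 0.2147]
eef_rot: [[0.267, 0.964, 0.0], [0.964, -0.267, -0.0], [-0.0, 0.0, -1.0]]
force: [-0.4, -0.1, -0.4]
grip_width: 0.0643
grasp_force: 0.0
```

Run:
```python
from h import *
o=get_obs();print(o['time'],o['eef_pos'],o['qpos'].round(2),np.round(o['eef_rot'],3).tolist(),togo([.616,-.169,.2]))
```

```text
1.6 [ 0.36521788 -0.42030949  0.21466212] [ 1.06  0.34 -0.32  1.82  0.12  1.01  0.42] [[0.267, 0.964, 0.0], [0.964, -0.267, -0.0], [-0.0, 0.0, -1.0]] [1.23626274 0.69887322 0.05865483]
```

>>> {"method": "jog_arm", "body": {
  "plan": [
    [0.2,0.11,0,-0.1],
    [0.4,0.23,0,-0.2],
    [0.6,0.34,0,-0.3],
    [0.8,0.46,0,-0.4],
    [1,0.57,0,-0.5],
    [1,0.57,0,-0.6],
    [1,0.57,0,-0.67],
    [1,0.57,0,-0.67]
  ]
}}

```text
time: 2.6
eef_pos: [0.5689, -0.2173, 0.2143]
eef_rot: [[-0.704, 0.711, -0.0], [0.711, 0.704, 0.0], [0.0, -0.0, -1.0]]
force: [-0.9, -1.1, 0.8]
grip_width: 0.064
grasp_force: 0.0
```

Run:
```python
from h import *
o=get_obs();print(o['time'],o['eef_pos'],o['qpos'].round(2),np.round(o['eef_rot'],3).tolist(),togo([.616,-.169,.2]))
im=capture("wrist");p=camera_params("wrist");cv2.imwrite("pics/w1.png",im[:,:,::-1])
import pickle;pickle.dump(p,open("w1.pkl","wb"))
K=p['camera_matrix'];E=np.linalg.inv(p['extrinsics']);q=E@[.616,-.169,.045,1];print((K@q[:3]/q[2]).round())
for d in silhouettes("wrist","sleeve_middle"): print(d['box'],d['confidence'])
```

```text
2.6 [ 0.56885051 -0.21730028  0.2143418 ] [ 0.76  0.48 -0.61  1.68  0.3   1.08  0.84] [[-0.704, 0.711, -0.0], [0.711, 0.704, 0.0], [0.0, -0.0, -1.0]] [0.00456788 0.26995656 0.05735379]
[397. 215.   1.]
[370.9, 188.7, 416.2, 233.7] 0.97
[427.8, 80.8, 479.7, 129.3] 0.77
[331.8, 269.3, 372.7, 315.2] 0.63
[315.9, 126.5, 359.7, 171.2] 0.62
[524.1, 0.0, 640.0, 88.6] 0.56
```

View pics/w1.png

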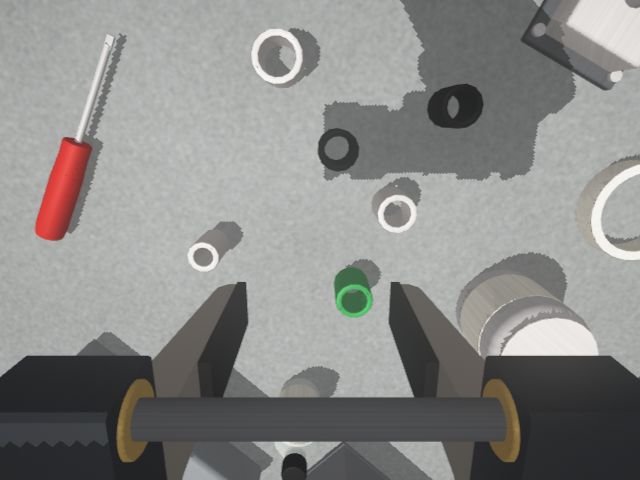

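>>> {"method": "jog_arm", "body": {
  "plan": [
    [0,0.14,0,0],
    [0.005,0.27,0,0],
    [0.005,0.27,0.1,0],
    [0.005,0.27,0.1,0]
  ]
}}

```text
time: 3.2
eef_pos: [0.6146, -0.1685, 0.1878]
eef_rot: [[-0.705, 0.709, -0.004], [0.709, 0.705, 0.001], [0.003, -0.002, -1.0]]
force: [-0.3, -1.3, 0.1]
grip_width: 0.0646
grasp_force: 0.0
```

Run:
```python
from h import *
import pickle
p=camera_params("wrist");o=get_obs();im=capture("wrist")
p0=pickle.load(open("w1.pkl","rb"));print("w1 est",ray("",393.5+2.5,213,.045,p0))
K=p['camera_matrix'];E=np.linalg.inv(p['extrinsics']);q=E@[.616,-.169,.045,1];q=K@q[:3]/q[2];print(q.round())
u,v=q[:2].astype(int);g=cv2.cvtColor(im,cv2.COLOR_RGB2GRAY);r=50
w=g[v-r:v+r,u-r:u+r];n,l,s,c=cv2.connectedComponentsWithStats((w>215).astype(np.uint8));i=1+np.argmax(s[1:,4])
pts=np.argwhere(l==i)[:,::-1].astype(np.float32)
e=cv2.fitEllipse(cv2.convexHull(pts));x,y=e[0][0]+u-r,e[0][1]+v-r
P=ray("",x,y,.045,p);print(s[i],e,x,y,P,"dia",np.array(e[1])/410.8*(p['extrinsics'][2,3]-.045))
print(togo([P[0],P[1],.2],o),o['eef_pos'])
cv2.imwrite("pics/w2.png",cv2.resize(im[max(0,v-100):v+100,max(0,u-130):u+130,::-1],None,fx=3,fy=3))
```

```text
w1 est [ 0.61417708 -0.16791669  0.045     ]
[318. 227.   1.]
[ 31  29  41  40 582] ((51.22420120239258, 48.66242218017578), (39.44020080566406, 40.96086120605469), 81.58987426757812) 318.2242012023926 224.66242218017578 [ 0.61498729 -0.16757622  0.045     ] dia [0.0300833  0.03124319]
[ 0.00158683  0.0036813  -0.04867239] [ 0.61456831 -0.16849988  0.1878329 ]
```

View pics/w2.png

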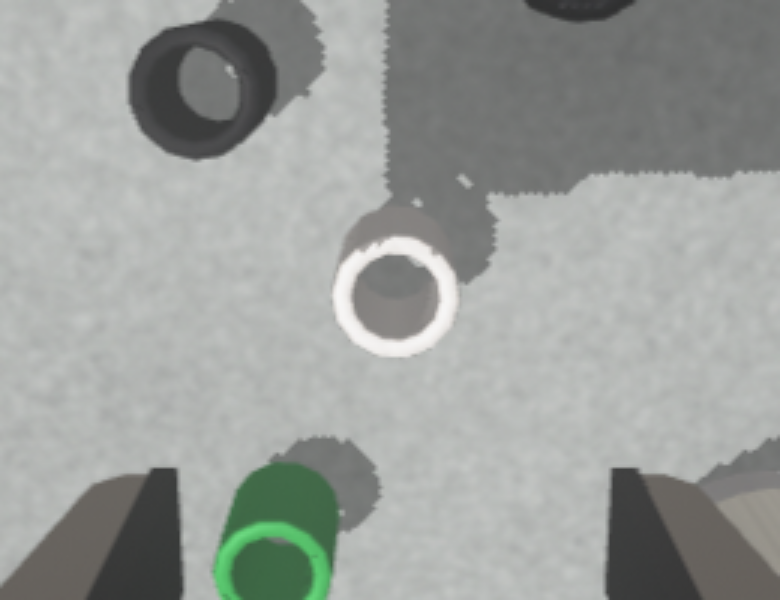

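The enlarged crop shows a plain aluminium rim at about (395,297) in the crop (full image 318,225), with black to its upper left and green below it. This is sleeve_middle, so I'll descend and grip it.

>>> {"method": "jog_arm", "body": {
  "plan": [
    [0.002,0.003,0.2,0],
    [0.002,0.003,0.4,0],
    [0.002,0.003,0.55,0],
    [0.002,0.003,0.65,0],
    [0.002,0.003,0.69,0],
    [0.002,0.003,0.69,0],
    [0.002,0.003,0.69,0]
  ]
}}

```text
time: 4.12
eef_pos: [0.6171, -0.168, 0.0187]
eef_rot: [[-0.706, 0.709, 0.002], [0.709, 0.706, -0.001], [-0.002, 0.001, -1.0]]
force: [1.0, -0.4, 0.1]
grip_width: 0.064
grasp_force: 0.0
```

>>> {"method": "jog_arm", "body": {
  "plan": [
    [0,0,0,0],
    [0,0,0,0],
    [0,0,0,0],
    [0,0,0,0],
    [0,0,0,0],
    [0,0,0,0],
    [0,0,0,0]
  ],
  "jaw": -0.6
}}

```text
time: 5.0
eef_pos: [0.6161, -0.1678, 0.0173]
eef_rot: [[-0.706, 0.708, 0.0], [0.708, 0.706, -0.0], [-0.0, -0.0, -1.0]]
force: [-0.5, -0.2, 3.7]
grip_width: 0.0324
grasp_force: 30.0
```

>>> {"method": "jog_arm", "body": {
  "plan": [
    [0,0,-0.15,0],
    [0,0,-0.35,0],
    [0,0,-0.56,0],
    [0.15,0.15,-0.56,0],
    [0.3,0.3,-0.56,0],
    [0.42,0.55,-0.56,0],
    [0.42,0.66,-0.56,0],
    [0.42,0.66,-0.56,0],
    [0.42,0.66,-0.56,0]
  ]
}}

```text
time: 6.12
eef_pos: [0.6582, 0.0222, 0.1563]
eef_rot: [[-0.706, 0.709, -0.001], [0.709, 0.706, -0.001], [0.0, -0.002, -1.0]]
force: [0.6, -0.1, -0.6]
grip_width: 0.0327
grasp_force: 30.0
```

Run:
```python
from h import *
import pickle
p=camera_params("wrist");o=get_obs();im=capture("wrist");pickle.dump((p,o,im),open("w3.pkl","wb"))
print(o['eef_pos'],o['grip_width'])
def px(P):
    q=np.linalg.inv(p['extrinsics'])@[*P,1];q=p['camera_matrix']@q[:3];return q[:2]/q[2]
print("pin top",px([.6157,.0662,.075]),"foot",px([.6157,.0662,.045]),"screw top",px([.5837,.1712,.091]),"rim",px([*o['eef_pos'][:2],o['eef_pos'][2]+.028]))
cv2.imwrite("pics/w3.png",im[:,:,::-1])
```

```text
[0.65821185 0.02220361 0.15630263] 0.032723555161421544
pin top [318.02484843 151.08229481] foot [318.0337837  147.74513527] screw top [421.44180498 -45.76468357] rim [315.66712105 333.46754597]
```

View pics/w3.png

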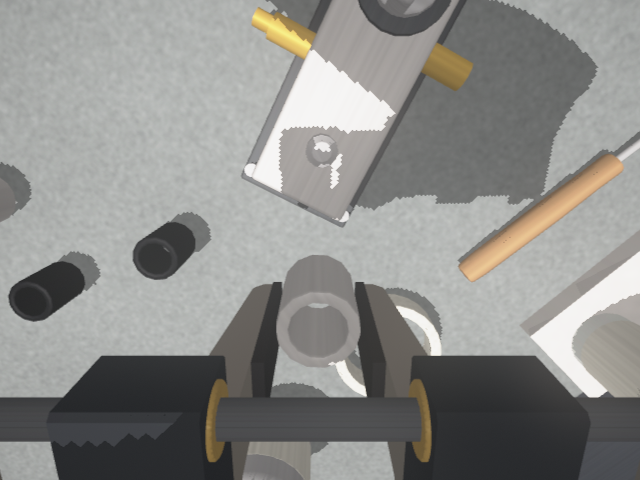

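Pin at about (322,150), held sleeve rim at about (318,326). I'll refine both.

Run:
```python
from h import *
import pickle
p,o,im=pickle.load(open("w3.pkl","rb"))
g=cv2.cvtColor(im,cv2.COLOR_RGB2GRAY)
a=cv2.resize(g[120:180,290:350],(480,480),interpolation=cv2.INTER_CUBIC);b=cv2.resize(g[245:375,265:370],(388,480),interpolation=cv2.INTER_CUBIC)
c=cv2.cvtColor(np.hstack([a,b[:480]]),cv2.COLOR_GRAY2BGR)
def hough(roi,lo,hi,f):
    y0,y1,x0,x1=roi;w=cv2.resize(g[y0:y1,x0:x1],None,fx=f,fy=f,interpolation=cv2.INTER_CUBIC)
    w=cv2.createCLAHE(2,(2,2)).apply(w)
    h=cv2.HoughCircles(w,cv2.HOUGH_GRADIENT_ALT,1,5,param1=100,param2=.5,minRadius=lo*f,maxRadius=hi*f)
    return [] if h is None else (h.reshape(-1,h.shape[-1])[:,:3]/f+[x0,y0,0]).round(1).tolist()
print("pin",hough((120,180,290,350),6,22,4)[:5]);print("rim",hough((280,375,265,370),22,46,4)[:5])
for d in silhouettes("wrist","sleeve_middle")[:2]:print(d['box'],d['confidence'])
for u,v,z in((322,150,.075),(322,150,.045)):print(ray("",u,v,z,p))
cv2.imwrite("pics/c3.png",c)
```

```text
pin [[321.2, 149.2, 15.4], [321.5, 152.2, 9.9], [324.0, 152.5, 11.9]]
rim [[313.0, 329.0, 37.2], [318.2, 325.0, 42.8], [323.5, 330.2, 37.3], [318.2, 325.0, 32.1], [304.8, 329.5, 30.6]]
[8.0, 259.3, 84.9, 320.8] 0.8
[279.1, 254.1, 362.3, 369.5] 0.73
[0.61694189 0.06833327 0.075     ]
[0.61863266 0.06702839 0.045     ]
```

View pics/c3.png

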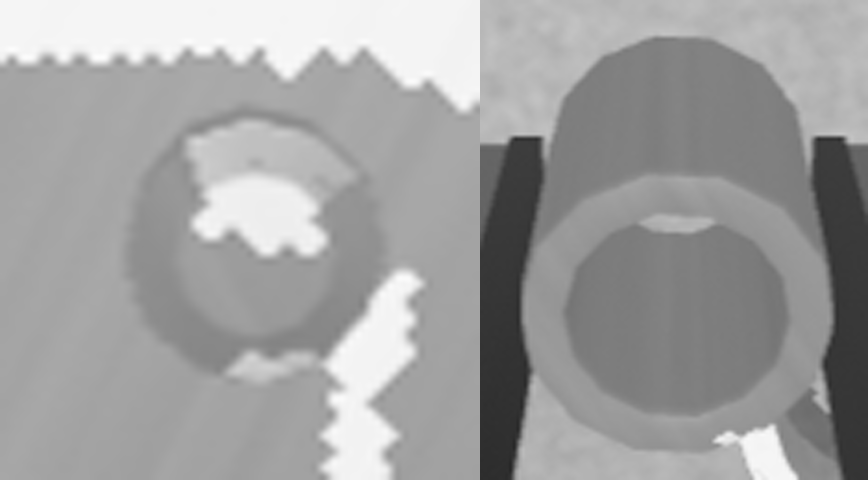

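Run:
```python
from h import *
import pickle
p,o,im=pickle.load(open("w3.pkl","rb"))
a=ray("",321.9,151.9,.075,p);b=ray("",322,150.3,.07,p);r=ray("",318.3,330,o['eef_pos'][2]+.0277,p)
print(a,b,r,o['eef_pos']);R=o['eef_rot'].T
print("rim rel tcp mm",R@(r-o['eef_pos'])*1e3,"shift units",R@((a+b)/2-r)/.25)
p2=ray("top",292.6,223,.075);print(p2)
```

```text
[0.61768998 0.06750039 0.075     ] [0.61735087 0.06798863 0.07      ] [0.65799608 0.02386452 0.18400263] [0.65821185 0.02220361 0.15630263]
rim rel tcp mm [  1.34014835   0.97619898 -27.70101463] shift units [0.23843963 0.00978555 0.44608954]
[0.6156887  0.06622422 0.075     ]
```

>>> {"method": "jog_arm", "body": {
  "plan": [
    [0.12,0.005,0,0],
    [0.238,0.01,0,0],
    [0.238,0.01,0.1,0],
    [0.238,0.01,0.2,0],
    [0.238,0.01,0.24,0],
    [0.238,0.01,0.24,0],
    [0.238,0.01,0.26,0],
    [0.238,0.01,0.28,0],
    [0.238,0.01,0.28,0]
  ]
}}

```text
time: 7.35
eef_pos: [0.6184, 0.067, 0.0869]
eef_rot: [[-0.706, 0.708, -0.0], [0.708, 0.706, -0.0], [0.0, -0.0, -1.0]]
force: [-0.2, -0.5, -0.9]
grip_width: 0.0326
grasp_force: 30.0
```

>>> {"method": "jog_arm", "body": {
  "plan": [
    [0,0,0.02,0],
    [0,0,0.04,0],
    [0,0,0.06,0],
    [0,0,0.08,0],
    [0,0,0.08,0]
  ]
}}

```text
time: 7.98
eef_pos: [0.6183, 0.0671, 0.0665]
eef_rot: [[-0.706, 0.708, -0.001], [0.708, 0.706, -0.0], [0.001, -0.001, -1.0]]
force: [-0.6, 0.2, -0.4]
grip_width: 0.0329
grasp_force: 30.0
```

Sliding freely; 4 mm remain. I'll push lightly, then release.

>>> {"method": "jog_arm", "body": {
  "plan": [
    [0,0,0.01,0],
    [0,0,0.018,0],
    [0,0,0.022,0],
    [0,0,0.022,0]
  ]
}}

```text
time: 8.48
eef_pos: [0.6186, 0.0671, 0.0622]
eef_rot: [[-0.706, 0.708, 0.0], [0.708, 0.706, -0.0], [-0.0, -0.0, -1.0]]
force: [-2.8, -1.0, 5.8]
grip_width: 0.0326
grasp_force: 30.0
```

>>> {"method": "jog_arm", "body": {
  "plan": [
    [0,0,0.02,0],
    [0,0,0.02,0],
    [0,0,0.02,0],
    [0,0,0.02,0],
    [0,0,0.02,0]
  ],
  "jaw": 0.2
}}

```text
time: 9.1
eef_pos: [0.6186, 0.0671, 0.0566]
eef_rot: [[-0.706, 0.708, 0.0], [0.708, 0.706, 0.0], [-0.0, 0.0, -1.0]]
force: [0.0, 0.3, 0.7]
grip_width: 0.0552
grasp_force: 0.0
```

>>> {"method": "jog_arm", "body": {
  "plan": [
    [0,0,-0.1,0],
    [0,0,-0.25,0],
    [0,0,-0.45,0],
    [-0.1,0.1,-0.6,0],
    [-0.1,0.1,-0.6,0]
  ]
}}

```text
time: 9.72
eef_pos: [0.6573, 0.0672, 0.2101]
eef_rot: [[-0.705, 0.709, 0.007], [0.709, 0.705, 0.001], [-0.004, 0.006, -1.0]]
force: [-0.3, -0.0, -1.5]
grip_width: 0.0552
grasp_force: 0.0
```

Run:
```python
from h import *
import pickle
p=camera_params("wrist");o=get_obs();im=capture("wrist");pickle.dump((p,o,im),open("w4.pkl","wb"))
print(o['eef_pos'],o['qpos'].round(2))
def px(P):
    q=np.linalg.inv(p['extrinsics'])@[*P,1];q=p['camera_matrix']@q[:3];return q[:2]/q[2]
print("rim at",px([.617,.067,.09]),"screw top",px([.5837,.1712,.091]))
cv2.imwrite("pics/w4.png",im[:,:,::-1])
```

```text
[0.657325   0.0672419  0.21007703] [ 0.28  0.57 -0.62  1.55  0.36  1.12  0.36]
rim at [275.08980913 193.34943515] screw top [347.90900875  43.54551481]
```

View pics/w4.png

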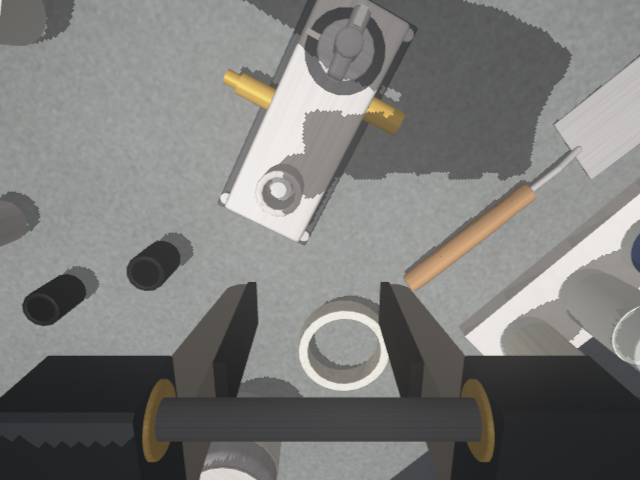

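The sleeve is right down on the pin (rim 278,190, pin top inside it). The wings at about (350,40) point along ~111°, so the screw is at ~1.5 rad. I'll move closer and align.

>>> {"method": "jog_arm", "body": {
  "plan": [
    [0.15,0.04,0,0.1],
    [0.3,0.08,0,0.2],
    [0.3,0.08,0.0,0.26],
    [0.3,0.08,0.0,0.26],
    [0.3,0.08,0.0,0.26]
  ]
}}

```text
time: 10.4
eef_pos: [0.6146, 0.1335, 0.2055]
eef_rot: [[-0.367, 0.93, -0.002], [0.93, 0.367, -0.001], [0.0, -0.002, -1.0]]
force: [0.1, 0.5, -0.1]
grip_width: 0.0553
grasp_force: 0.0
```

Run:
```python
from h import *
import pickle
p=camera_params("wrist");o=get_obs();im=capture("wrist");pickle.dump((p,o,im),open("w5.pkl","wb"))
print(o['eef_pos'],o['eef_rot'].round(3).tolist())
def px(P):
    q=np.linalg.inv(p['extrinsics'])@[*P,1];q=p['camera_matrix']@q[:3];return q[:2]/q[2]
u,v=px([.5837,.1712,.091]).round().astype(int);print("screw top",u,v)
x0,y0=max(0,u-70),max(0,v-60);c=cv2.resize(im[y0:y0+120,x0:x0+140,::-1],None,fx=5,fy=5,interpolation=cv2.INTER_CUBIC);print(x0,y0)
cv2.imwrite("pics/w5.png",c)
for d in silhouettes("wrist","wings")[:2]:
    m=d['mask'];print(d['box'],d['confidence'],cv2.minAreaRect(np.argwhere(m)[:,::-1].astype(np.float32)))
```

```text
[0.61457677 0.13345776 0.205539  ] [[-0.367, 0.93, -0.002], [0.93, 0.367, -0.001], [0.0, -0.002, -1.0]]
screw top 295 170
225 110
[273.2, 133.8, 325.1, 203.2] 0.69 ((295.1219482421875, 165.09754943847656), (54.348472595214844, 60.90776824951172), 38.65980529785156)
```

View pics/w5.png

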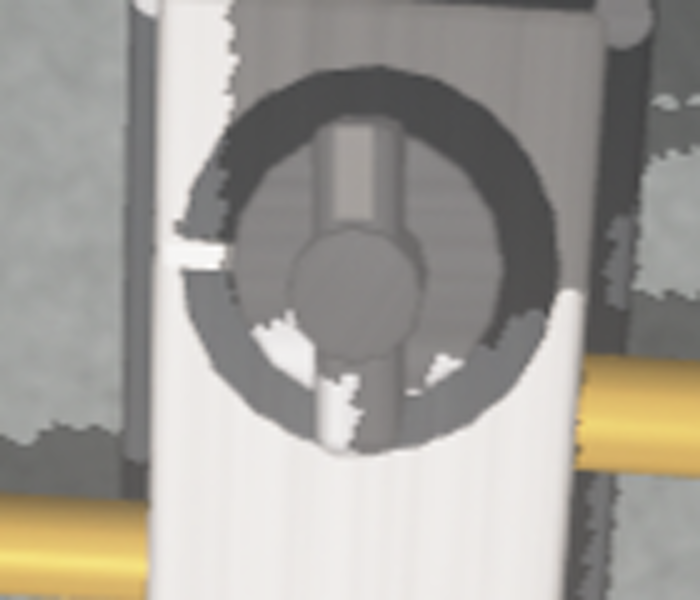

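Run:
```python
from h import *
import pickle
p,o,im=pickle.load(open("w5.pkl","rb"))
s=ray("",296.4,168.2,.091,p);R=o['eef_rot'];print(s,np.hypot(*(s[:2]-[.617,.0673])))
print(R.T@(s-o['eef_pos'])/.25, (o['eef_pos'][2]-.064)/.25)
```

```text
[0.58397361 0.1725227  0.091     ] 0.11028399793328429
[ 0.19029956 -0.05560342  0.45826111] 0.566156014297599
```

The picture shows the ridge end up (block +y), the hub at (296,168) and the wings in line with tool x. The screw is at about 1.5 rad. I'll descend over the wings.

>>> {"method": "jog_arm", "body": {
  "plan": [
    [0.1,-0.03,0,0],
    [0.189,-0.059,0.0,0],
    [0.189,-0.059,0.15,0],
    [0.189,-0.059,0.3,0],
    [0.189,-0.059,0.42,0],
    [0.189,-0.059,0.5,0],
    [0.189,-0.059,0.54,0],
    [0.189,-0.059,0.56,0],
    [0.189,-0.059,0.56,0]
  ]
}}

```text
time: 11.62
eef_pos: [0.5844, 0.173, 0.067]
eef_rot: [[-0.367, 0.93, 0.001], [0.93, 0.367, 0.0], [-0.0, 0.001, -1.0]]
force: [0.7, -0.0, 0.6]
grip_width: 0.0549
grasp_force: 0.0
```

>>> {"method": "jog_arm", "body": {
  "plan": [
    [0,0,0,0],
    [0,0,0,0],
    [0,0,0,0],
    [0,0,0,0],
    [0,0,0,0],
    [0,0,0,0],
    [0,0,0,0]
  ],
  "jaw": -1
}}

```text
time: 12.5
eef_pos: [0.5826, 0.1722, 0.0665]
eef_rot: [[-0.367, 0.93, -0.003], [0.93, 0.367, -0.002], [-0.001, -0.003, -1.0]]
force: [-4.9, -2.7, 5.3]
grip_width: 0.0119
grasp_force: 30.0
```

>>> {"method": "jog_arm", "body": {
  "plan": [
    [0,-0.004,0,0.08],
    [0,-0.004,0,0.16],
    [0,-0.004,0,0.24],
    [0,-0.004,0,0.32],
    [0,-0.004,0,0.4],
    [0,-0.004,0,0.48],
    [0,-0.004,0,0.56],
    [0,-0.004,0,0.64],
    [0,-0.004,0,0.72],
    [0,-0.004,0,0.8],
    [0,-0.004,0,0.84],
    [0,-0.004,0,0.88],
    [0,-0.004,0,0.92],
    [0,-0.004,0,0.92],
    [0,-0.004,0,0.92]
  ]
}}

```text
time: 14.38
eef_pos: [0.5836, 0.1718, 0.0665]
eef_rot: [[0.877, 0.481, 0.001], [0.481, -0.877, -0.001], [0.0, 0.001, -1.0]]
force: [2.4, -2.6, -0.6]
grip_width: 0.0116
grasp_force: 30.0
```

Run:
```python
from h import *
o=get_obs();R=o['eef_rot'];print(np.degrees(np.arctan2(R[1,0],R[0,0])),o['qpos'].round(2),o['force'],o['ft_torque'])
```

```text
28.731405242379314 [-0.23  0.59 -0.15  1.8   0.12  0.76 -1.51] [ 2.41314729 -2.64316623 -0.58427463] [-0.53048478 -0.33465665 -0.07988833]
```

>>> {"method": "jog_arm", "body": {
  "plan": [
    [0,0,0,0.04],
    [0,0,0,0.08],
    [0,0,0,0.11],
    [0,0,0,0.13],
    [0,0,0,0.13],
    [0,0,0,0.13]
  ]
}}

```text
time: 15.12
eef_pos: [0.5836, 0.1717, 0.0665]
eef_rot: [[0.956, 0.294, 0.001], [0.294, -0.956, -0.001], [0.0, 0.001, -1.0]]
force: [2.8, -4.3, -1.5]
grip_width: 0.0118
grasp_force: 30.1
```

Run:
```python
from h import *
o=get_obs();R=o['eef_rot'];print(np.degrees(np.arctan2(R[1,0],R[0,0])),o['force'],o['ft_torque'])
```

```text
17.078085635974343 [ 2.79443464 -4.34327756 -1.53173129] [-0.97840602 -0.66331243  0.45713526]
```

>>> {"method": "jog_arm", "body": {
  "plan": [
    [0,0,0,0.02],
    [0,0,0,0.04],
    [0,0,0,0.05],
    [0,0,0,0.05],
    [0,0,0,0.05]
  ]
}}

```text
time: 15.75
eef_pos: [0.5837, 0.1718, 0.0665]
eef_rot: [[0.976, 0.219, 0.001], [0.219, -0.976, -0.001], [0.001, 0.001, -1.0]]
force: [3.3, -5.1, -3.1]
grip_width: 0.0127
grasp_force: 32.2
```

Run:
```python
from h import *
o=get_obs();R=o['eef_rot'];print(np.degrees(np.arctan2(R[1,0],R[0,0])),o['force'],o['ft_torque'])
```

```text
12.658724712956928 [ 3.2926905  -5.14956941 -3.14097986] [-0.98714834 -0.69275772  0.80771446]
```

Seated: the torque is rising and the tool is twisting on the wings. Now back off.

>>> {"method": "jog_arm", "body": {
  "plan": [
    [0,0,0,-0.08],
    [0,0,0,-0.16],
    [0,0,0,-0.24],
    [0,0,0,-0.32],
    [0,0,0,-0.4],
    [0,0,0,-0.48],
    [0,0,0,-0.56],
    [0,0,0,-0.64],
    [0,0,0,-0.72],
    [0,0,0,-0.8],
    [0,0,0,-0.88],
    [0,0,0,-0.94],
    [0,0,0,-0.98],
    [0,0,0,-1],
    [0,0,0,-1],
    [0,0,0,-1]
  ]
}}

```text
time: 17.75
eef_pos: [0.5827, 0.1724, 0.0665]
eef_rot: [[-0.216, 0.976, -0.001], [0.976, 0.216, -0.0], [-0.0, -0.001, -1.0]]
force: [-1.0, -2.6, 0.2]
grip_width: 0.0119
grasp_force: 30.0
```

>>> {"method": "jog_arm", "body": {
  "plan": [
    [0,0,0,-0.03],
    [0,0,0,-0.05],
    [0,0,0,-0.05],
    [0,0,0,-0.05],
    [0,0,0,-0.05],
    [0,0,0,-0.05],
    [0,0,0,-0.05]
  ]
}}

```text
time: 18.62
eef_pos: [0.5827, 0.1723, 0.0665]
eef_rot: [[-0.292, 0.956, -0.001], [0.956, 0.292, -0.0], [-0.0, -0.001, -1.0]]
force: [-3.9, -3.8, 2.9]
grip_width: 0.0116
grasp_force: 30.0
```

Run:
```python
from h import *
import pickle
p=camera_params("wrist");o=get_obs();im=capture("wrist");R=o['eef_rot'];print(np.degrees(np.arctan2(R[1,0],R[0,0])),o['force'],o['ft_torque'],o['dq'].round(3),o['grip_width'],o['grasp_force'])
def px(P):
    q=np.linalg.inv(p['extrinsics'])@[*P,1];q=p['camera_matrix']@q[:3];return q[:2]/q[2]
print(px([.617,.067,.09]),px([.5837,.1718,.091]))
cv2.imwrite("pics/w6.png",im[:,:,::-1])
```

```text
107.00472823113383 [-3.88310456 -3.79693583  2.87684069] [-0.86074453  0.79543917  0.01689903] [-0.001  0.001 -0.001  0.002 -0.001  0.     0.   ] 0.011605060612766848 29.993140697479248
[320.78063258 539.2182611 ] [318.19345526 332.02150746]
```

View pics/w6.png

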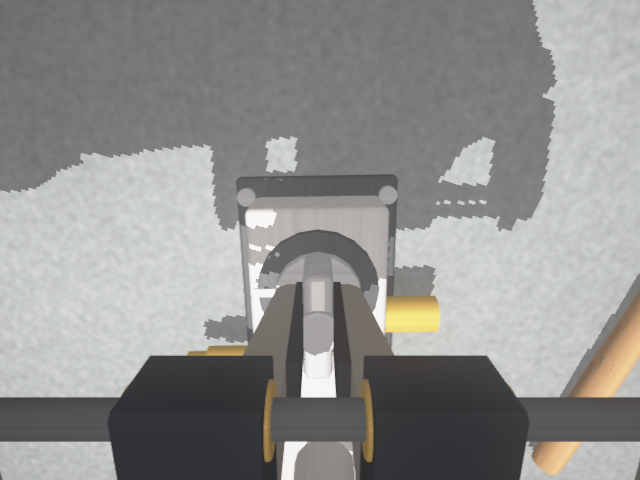

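The wings are gripped with the ridge (318,293) pointing along the block's +y, a quarter turn back. The sleeve stays clear at the bottom edge of the picture.

```bash
python3 -c "
from bench import *
print(job_done())"
```

```text
the job is handed in; nothing more can be done
None
```

The job is handed in, with no verdict returned: the fitting sleeve is right down on the pin and released, and the thumbscrew was turned until it seated, backed off a quarter turn and is still gripped by its wings at about 30 N.

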